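Prove the red quarter-turn valve with its key

ROBOT

A 7-joint arm with a two-finger parallel gripper is mounted at the origin on the work surface. World frame = base frame: x ahead of the robot, y to its left, z up, the work surface at z = 0. Lengths are in m, angles in rad, forces in N, time in s.
With the tool pointing down it reaches from about 0.4 to 0.875 m from the base axis. Payload 19.3 kg.
Tool frame: the origin (TCP) lies at the very end of the fingers, on their centre line; the grasp point (between the pads) lies 19 mm behind it (manip.grasp_offset is the distance from the TCP to the grasp point, in m); z points along the fingers, y is the line along which they close (so a half turn about z gives the same grasp; the last joint's range is limited). The gripper opens to 85 mm and grips with 20 to 120 N. Pads are 22 mm wide; open, the fingers measure 114 mm over their backs; the gripper's body (76 mm by 85 mm) begins 54 mm behind the grasp point. The pads swing forward as they close: fully open they stand 13 mm farther back than shut.
Start: joints at [1.134, 0.521, -0.036, 1.599, 0.021, 1.021, -0.113], TCP at [0.224, -0.583, 0.192] pointing down, gripper open.
Joint ranges: [-2.91, 2.91], [-0.3, 2.13], [-1.5, 1.42], [0.17, 2.43], [-1.26, 4.41], [0.16, 1.93], [-2.52, 2.52]. Speed limits (rad/s): [1.89, 1.89, 2.39, 2.39, 3.01, 3.01, 3.01].

INTERFACE

Orientations are given as a unit quaternion [w, x, y, z].
In Python, from cell import status, imaging, manip gives the robot as it stands.
- The arm moves only by the shell command python3 -m creep 'ROWS' [OPENING] [FORCE]. ROWS is a JSON object of lists of equal length, an entry for each row: "slide": the shift along the tool's x, y, z in mm, a list of three; "spin": the turn about the tool's z in degrees. A call has 1 to 10 rows; each row is the pose to reach, as a shift and turn from the pose commanded when the call began, along the tool's axes at that moment; what a row does not reach only later rows make up. A row lasts 1/8 s, in which the tool goes at most 62.5 mm and 10.7 degrees, less where a joint would pass 70% of its speed; a pose out of reach is approached as far as the arm can. A call with a gripper value outside its range is refused whole. OPENING is the opening, from 0 (shut) to 1 (fully open), set as the call begins (- or left out, the last holds). The fingers move at their own pace and stop on an object; FORCE is the grip in N (left out, the last holds). Time passes only in rows, so rows that repeat a pose let the fingers close. It gives the time, the measured TCP pose, the force, the opening and the grip force at its end, in the units of the state.
- status.sense(): the state, without advancing time (a new reading comes with each control period).
- imaging.read_camera(name): name is "scene" or "top" or "wrist"; returns (picture, depth): 400x640x3 uint8, red, green, blue; 400x640 float32, m along the optical axis (not along the pixel's ray), 0 where there is no reading.
- imaging.calibration(name): a dict with "K" (3x3 intrinsics, pixels), "k1" (the pictures are not rectified: a ray, as slopes to the right and down, at radius r is drawn at 1 + k1 r^2 times it, then the intrinsics apply), "R" (3x3) and "t" (3): a world point X has camera coordinates R X + t; the wrist camera has in their place "tool_from_camera" (4x4, takes a point from camera to tool coordinates, whose origin is the TCP and whose axes are the flange's). Camera axes: x right, y down, z forward; pixel columns grow to the right and rows downward; lengths in m; the calibration is good to about 2 mm. A picture is of the moment at which its call begins: read the wrist's pose just before it. calibration takes no time and is no camera call.
- manip.sign_off(): hands the job in; it is judged then, once.
The state is a dict: "t": time; "qpos": joint angles; "qd": joint speeds; "joint_efforts": joint torques, N m; "tool_pos": TCP position; "tcp_rot": TCP orientation; "ft_force": force on the tool from outside, world axes, zero at the start; "ft_torque": the same for the moment, N m; "width": finger opening in m; "gripper_force": force on a finger pad.
Only numpy, scipy, OpenCV 4.12 (cv2) and the standard library are available. Lean on these libraries where they do the work, as an engineer would, in place of code of your own. Each camera call takes 0.05 s, during which the arm holds its last target. There are 200 camera calls.

TASK

Show that the red-collared valve on the counter works: take the red-handled key out of the key rack, push it fully home in the red valve's slot, turn it clockwise (seen from above) to its stop and then back home to shut. Withdraw the key and stand it back, fully down, in the same place of the rack that it came from, and let go.

Things in the scene. Friction and masses are not known exactly. Their poses are not given: they have to be found in the camera images.
- red_key_grip (a point): Red-handled T key, 106 mm high, about 150 g, upright in the rack. Point: centre of its grip (16 mm thick along x, 52 long along y, 36 high), 88 mm above the blade's foot and, in the rack, 103 mm above the counter; z up. Under the grip a round steel shaft 12 mm across, 36 long, then a flat blade, 8 thick along x, 30 wide along y, 34 high. Same after half a turn about z.
- key_rack: Fixed grey key rack on a black base, 70 x 240 mm (x, y), 45 high; origin: centre of its underside. Three slots at y = -75, 0, 75 mm, each 10.6 x 33 mm (x, y), floor 15 mm above the counter, top 6 mm a 45 degree funnel. They hold the red key and two like it, blue and green, in any order, blades along y, tops 121 mm above the counter: lift the key clear of them.
- red_valve_mouth (a point): Fixed brass valve, red collar 92 mm across, black foot 110 (a blue twin stands by). Point: on the turning axis at the spindle's top, 72 mm above the counter; fixed: z up, x along the pipe stubs, y along the key slot when shut. Slot 10.6 x 33 mm, floor 32 mm below the point, top 8 mm a 45 degree funnel; blade play 5 degrees each way. Key fully home: grip centre 56 mm above the point.
- red_spindle (a joint): Angle of the red valve's brass spindle, rad: 0 = home, shut, slot across the pipe stubs (so at every start); grows clockwise seen from above to its stop at 1.571, open, slot along the stubs. Stays where it is left; friction about 0.12 N m.
Mind the look-alikes: they are no part of the job. What is shaped like the part that bears red_key_grip but yellow is not meant. Leave any pink look-alike of the part that bears red_valve_mouth alone.

How it is judged:
On the way, in this order (a step that is already met when the one before it is completed fails the run):
1. the red key stands fully home in the red valve, which is still shut (horizontal distance between red_key_grip and red_valve_mouth below 0.012 m and z of red_key_grip in the frame of red_valve_mouth below 0.063 m and angle between red_key_grip's own z axis and vertical below 0.175 rad and value of joint red_spindle below 0.26 rad), for 0.1 s.
2. with the key in, the spindle is turned clockwise to its stop (within 15 degrees) (horizontal distance between red_key_grip and red_valve_mouth below 0.015 m and z of red_key_grip in the frame of red_valve_mouth below 0.068 m and value of joint red_spindle above 1.31 rad), for 0.1 s.
3. with the key still in, the spindle is turned back home (within 15 degrees) (horizontal distance between red_key_grip and red_valve_mouth below 0.015 m and z of red_key_grip in the frame of red_valve_mouth below 0.068 m and value of joint red_spindle below 0.26 rad), for 0.1 s.
At the end, for the whole second after the job is handed in: The red valve is shut (spindle within 15 degrees of home) and the red key stands in the rack slot it came from: grip centre within 15 mm of where it started, upright within 10 degrees (value of joint red_spindle below 0.26 rad and distance of red_key_grip from where it was at the start of the episode below 0.015 m and angle between red_key_grip's own z axis and vertical below 0.175 rad); the robot touches nothing.
It also fails if it takes over 70 s, if anything falls off the work surface, if the arm or the gripper's body presses on something with over 40 N, if the wrist force passes 120 N, or if a joint passes its speed limit or range.

## Working session

There is one attempt and no reset: what is moved stays moved. The work goes in short steps, Python scripts to look and compute and a shell command to move; the robot and the scene stay as the last step left them, time stands still between calls to the robot, and variables do not carry over. Pictures are saved under pics/ and viewed, at most 10 in all, crops included, and the job is handed in when it is done.

```bash
ls; mkdir -p pics
python3 - <<'E'
from cell import status, imaging, manip
import cv2, numpy as np
s=status.sense()
for k in ("t","tool_pos","tcp_rot","ft_force","width"): print(k,s[k])
for n in ("scene","top"):
    p,d=imaging.read_camera(n); np.savez(f"pics/{n}0.npz",p=p,d=d)
    cv2.imwrite(f"pics/{n}0.png",p[:,:,::-1]); c=imaging.calibration(n); print(n,c)
E
```

```text
pics
t 0.0
tool_pos [ 0.22398884 -0.58306676  0.1917122 ]
tcp_rot [-5.65854238e-04  9.83224296e-01  1.82399668e-01 -1.55108541e-04]
ft_force [-0.19846415  0.9338308  -0.19280811]
width 0.08589288650801052
scene {'K': array([[431.58011084,   0.        , 317.95821843],
       [  0.        , 431.58011084, 203.91263657],
       [  0.        ,   0.        ,   1.        ]]), 'k1': -0.08903442068495887, 'R': array([[ 0.43913962,  0.89841471, -0.00272136],
       [ 0.67819506, -0.33348122, -0.6548601 ],
       [-0.58924347,  0.2857294 , -0.75574523]]), 't': array([-0.24344804, -0.31957267,  1.35404734])}
top {'K': array([[451.18973974,   0.        , 317.04809036],
       [  0.        , 451.18973974, 207.26725893],
       [  0.        ,   0.        ,   1.        ]]), 'k1': -0.05207870451818878, 'R': array([[ 0.01706286, -0.9998455 ,  0.00422226],
       [-0.98681862, -0.01751993, -0.16087901],
       [ 0.16092813, -0.00142155, -0.9869651 ]]), 't': array([-0.00154526,  0.5449191 ,  0.92667058])}
```

View pics/top0.png

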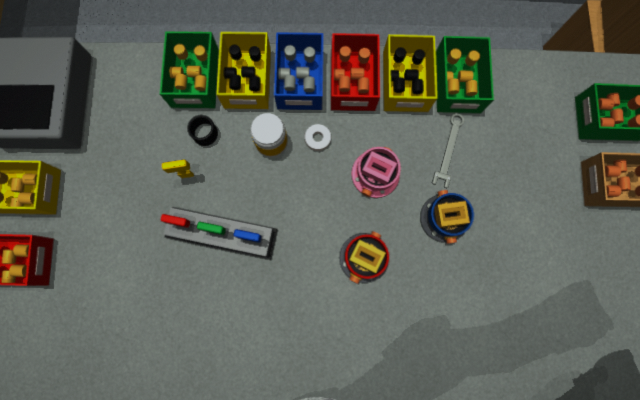

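View pics/scene0.png

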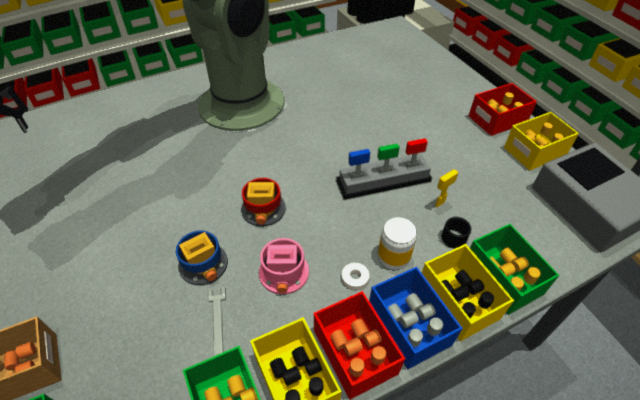

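The top view shows the rack from (168,210) to (275,255), with the red key at its left end (175,220). The red valve is at (367,257), the pink one at (378,168), the blue one at (452,215), and the yellow look-alike key at (178,168). The scene view agrees: red key at (417,147), red valve at (261,195).

```bash
cat > h.py <<'E'
import numpy as np, cv2
from cell import status, imaging, manip
from scipy.spatial.transform import Rotation as Rn
def rot(s): return Rn.from_quat(np.array(s["tcp_rot"])[[1,2,3,0]]).as_matrix()
def cam(n,s=None):
    c=imaging.calibration(n)
    if n!="wrist": return c["K"],c["k1"],c["R"].T,-c["R"].T@c["t"]
    T=np.eye(4);T[:3,:3]=rot(s);T[:3,3]=s["tool_pos"]
    T=T@np.array(c["tool_from_camera"]); return c["K"],c["k1"],T[:3,:3],T[:3,3]
def rays(C,uv):
    K,k1,R,o=C
    u=cv2.undistortPoints(np.float64(uv).reshape(-1,1,2),K,np.array([k1,0,0,0.])).reshape(-1,2)
    return np.c_[u,np.ones(len(u))]@R.T,o
def plane(C,uv,z):
    d,o=rays(C,uv); return o+d*((z-o[2])/d[:,2])[:,None]
def cloud(C,uv,dep):
    d,o=rays(C,uv); return o+d*dep[:,None]
def mask(p,col):
    h=cv2.cvtColor(p,cv2.COLOR_RGB2HSV).astype(int); H,S,V=h[...,0],h[...,1],h[...,2]
    return {"red":((H<6)|(H>174))&(S>170)&(V>60),"brass":(H>17)&(H<32)&(S>90)&(V>110)}[col]
def comps(m,box,mn=30):
    x0,y0,x1,y1=box; k=np.zeros(m.shape,np.uint8); k[y0:y1,x0:x1]=m[y0:y1,x0:x1]
    n,l,st,_=cv2.connectedComponentsWithStats(k)
    return [np.argwhere(l==i)[:,::-1] for i in range(1,n) if st[i,4]>=mn]
def rect(P):
    r=cv2.minAreaRect(np.float32(P[:,:2]*1000)); b=cv2.boxPoints(r)
    e=max((b[1]-b[0],b[2]-b[1]),key=np.linalg.norm)
    return np.round(r[0],1),np.round(r[1],1),round(np.degrees(np.arctan2(e[1],e[0]))%180,1)
E
python3 - <<'E'
from h import *
B={"top":[("red",(150,200,200,240)),("red",(335,225,400,290)),("brass",(335,235,395,280))],
"scene":[("red",(400,130,435,165)),("red",(230,170,295,220)),("brass",(240,175,285,205))]}
for n in B:
    f=np.load(f"pics/{n}0.npz"); p,d=f["p"],f["d"]; C=cam(n)
    for col,b in B[n]:
        for uv in comps(mask(p,col),b):
            P=cloud(C,uv,d[uv[:,1],uv[:,0]]); z=P[:,2]
            zt=np.percentile(z,95); T=P[z>zt-.008]
            print(n,col,len(uv),uv.min(0),uv.max(0),"z",np.percentile(z,[5,50,95]).round(3),"top rect",rect(T))
            zz=.121 if b[0] in(150,400) else .072
            print("   plane",zz,rect(plane(C,uv,zz)))
E
```

```text
top red 200 [161 214] [186 226] z [0.116 0.119 0.122] top rect (array([455.1, 161. ]), array([330.6,  20.7]), np.float32(69.9))
   plane 0.121 (array([501.7, 291.8]), array([51.4, 16.3]), np.float32(79.8))
top red 364 [345 235] [388 278] z [0.037 0.065 0.068] top rect (array([440.4, -97.3]), array([89.1, 87.8]), np.float32(0.9))
   plane 0.072 (array([439.9, -95.5]), array([88.2, 88.8]), np.float32(90.9))
top brass 629 [350 240] [385 272] z [0.04  0.07  0.074] top rect (array([412.1, -66.6]), array([ 68.9, 143.2]), np.float32(132.9))
   plane 0.072 (array([438.7, -95.4]), array([60.5, 56.3]), np.float32(63.3))
scene red 248 [406 139] [426 153] z [0.092 0.112 0.121] top rect (array([800.3,   6.9]), array([ 45. , 853.2]), np.float32(135.7))
   plane 0.121 (array([519.5, 281.5]), array([47.7, 59. ]), np.float32(144.3))
scene red 44 [252 178] [271 180] z [0.059 0.064 0.067] top rect (array([406.6, -79.5]), array([46.2,  9.4]), np.float32(66.3))
   plane 0.072 (array([412.8, -81. ]), array([45.6,  6.7]), np.float32(63.7))
scene red 407 [242 182] [279 212] z [0.04  0.057 0.068] top rect (array([ 761.8, -199.3]), array([ 87.3, 730.9]), np.float32(162.0))
   plane 0.072 (array([ 465.3, -104.8]), array([87.5, 92.3]), np.float32(156.5))
scene brass 417 [247 182] [274 198] z [0.058 0.071 0.074] top rect (array([442.6, -94.9]), array([60.3, 49.5]), np.float32(64.6))
   plane 0.072 (array([444.8, -96.4]), array([62.2, 51.1]), np.float32(63.7))
```

```bash
python3 -m creep '{"slide":[[18,-19,-20],[54,-57,-40],[96,-103,-60],[142,-152,-80],[190,-203,-100],[238,-255,-108],[284,-304,-108],[322,-345,-108],[347,-371,-108],[356,-381,-108]],"spin":[-2,-7,-12,-17,-22,-27,-32,-37,-40,-41]}' 1 && python3 -m creep '{"slide":[[0,0,0],[0,0,0],[0,0,0]],"spin":[0,0,0]}'
python3 - <<'E'
from h import *
s=status.sense(); print(s["t"],s["tool_pos"],rot(s).round(3).tolist(),s["qpos"]); print(imaging.calibration("wrist"))
p,d=imaging.read_camera("wrist"); np.savez("pics/w1.npz",p=p,d=d); cv2.imwrite("pics/w1.png",p[:,:,::-1])
E
```

```text
t: 1.35
tool_pos: [0.4207, -0.0967, 0.3004]
tcp_rot: [-0.0, 0.856, 0.518, 0.0]
ft_force: [0.1, -0.5, 0.3]
width: 0.0851
gripper_force: 0.0
t: 1.72
tool_pos: [0.4194, -0.1013, 0.3002]
tcp_rot: [-0.0, 0.858, 0.514, -0.0]
ft_force: [0.4, -0.5, 0.5]
width: 0.0853
gripper_force: 0.0
1.725 [ 0.41943895 -0.10130337  0.30022177] [[0.471, 0.882, -0.0], [0.882, -0.471, -0.0], [-0.0, -0.0, -1.0]] [ 0.53883686  0.11386532 -0.47939415  1.90596857  0.05798891  1.13539326
 -0.45325301]
{'K': array([[283.38241188,   0.        , 319.53069421],
       [  0.        , 283.38241188, 197.21147713],
       [  0.        ,   0.        ,   1.        ]]), 'k1': -0.05194842826853458, 'tool_from_camera': array([[-9.37848728e-04, -9.55608802e-01, -2.94636961e-01,
         7.42216187e-02],
       [ 9.99999522e-01, -8.15181767e-04, -5.39149630e-04,
         2.25413258e-04],
       [ 2.75033454e-04, -2.94637326e-01,  9.55609110e-01,
        -1.81925329e-01],
       [ 0.00000000e+00,  0.00000000e+00,  0.00000000e+00,
         1.00000000e+00]])}
```

View pics/w1.png

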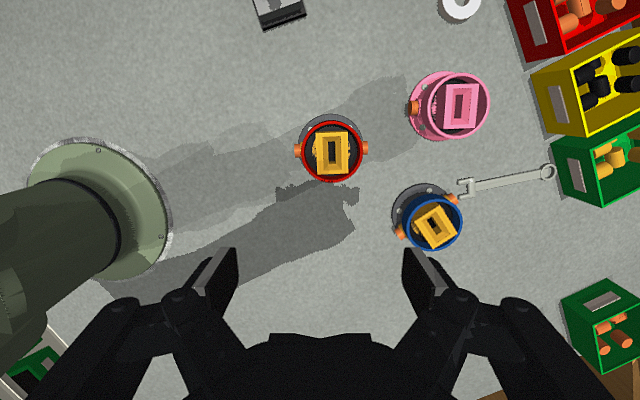

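The wrist view shows the red valve at (331,151), with its slot nearly vertical in the picture and the stubs left and right at (298,150) and (364,147). Next I measure its centre and slot direction.

Run:
```python
from h import *
s=status.sense(); C=cam("wrist",s); f=np.load("pics/w1.npz"); p,d=f["p"],f["d"]
h=cv2.cvtColor(p,cv2.COLOR_RGB2HSV); 
m=mask(p,"red"); uv=np.vstack(comps(m,(290,105,375,190)))
P=plane(C,uv,.068); print("collar circle",cv2.minEnclosingCircle(np.float32(P[:,:2]*1000)), rect(P))
m=mask(p,"brass"); 
for uv in comps(m,(305,125,358,182)):
    P=plane(C,uv,.072); print("brass",len(uv),rect(P),np.median(d[uv[:,1],uv[:,0]]))
# slot: hole enclosed by brass
k=np.zeros(m.shape,np.uint8); k[125:182,305:358]=m[125:182,305:358]
cs,hi=cv2.findContours(k,cv2.RETR_CCOMP,cv2.CHAIN_APPROX_NONE)
for c,hh in zip(cs,hi[0]):
    if hh[3]>=0 and cv2.contourArea(c)>40:
        P=plane(C,c[:,0],.072); print("hole",cv2.contourArea(c),rect(P))
print(h[135:172:4,322:344:2,2])
# stubs orange
hh=h.astype(int); o=(hh[...,0]>5)&(hh[...,0]<16)&(hh[...,1]>150)
for uv in comps(o,(285,130,380,170),10):
    print("stub",plane(C,uv,.04).mean(0).round(4))
# rack from top cam
f=np.load("pics/top0.npz");p=f["p"]; C=cam("top"); hh=cv2.cvtColor(p,cv2.COLOR_RGB2HSV).astype(int)
for nm,lo,hi_,b in (("green",50,75,(190,215,235,240)),("blue",105,128,(225,225,270,248))):
    mm=(hh[...,0]>lo)&(hh[...,0]<hi_)&(hh[...,1]>130)
    for uv in comps(mm,b): print(nm,rect(plane(C,uv,.121)))
```

```text
collar circle ((442.2982482910156, -95.40265655517578), 45.43580627441406) (array([442.7, -94.9]), array([88.9, 89.3]), np.float32(151.9))
brass 1281 (array([440.5, -95.5]), array([62.2, 53.6]), np.float32(63.5)) 0.41156128
hole 172.5 (array([442.4, -94.8]), array([33.5, 12.6]), np.float32(67.2))
[[240 240 242 243 242 243 243 244 244 240 239]
 [224 186 161 166 161 165 165 163 178 105 243]
 [224 184 190  38  40  32  11 192 177 173 243]
 [236 182 190  69  42  30  29 191 174 158 242]
 [245 184 190  82  38  30   2 193 174 173 244]
 [245 189 189 117  38  32  33 198 175 169 244]
 [243 171 187 129  34  34  23 197 175 174 243]
 [224 171 170 181 129 141 130 192 176 170 242]
 [224 170 182 189 198 196 198 197 200 174 242]
 [219 224 225 223 238 237 238 237 237 238 238]]
stub [ 0.4906 -0.1169  0.04  ]
stub [ 0.3955 -0.0723  0.04  ]
green (array([487.6, 216.8]), array([56.5, 16.6]), np.float32(79.8))
blue (array([474. , 144.9]), array([54.1, 16.8]), np.float32(79.0))
```

```bash
python3 -m creep '{"slide":[[20,-6,3],[60,-18,8],[110,-32,15],[160,-47,22],[210,-61,30],[260,-76,38],[305,-89,44],[345,-101,48],[373,-109,50],[384,-112,50]],"spin":[-1,-3,-5,-7,-9,-11,-13,-15,-17,-17.5]}' 1 && python3 -m creep '{"slide":[[0,0,0],[0,0,0],[0,0,0]],"spin":[0,0,0]}'
python3 - <<'E'
from h import *
s=status.sense(); print(s["t"],s["tool_pos"],rot(s).round(4)[:,0],s["qpos"]); C=cam("wrist",s)
p,d=imaging.read_camera("wrist"); np.savez("pics/w2.npz",p=p,d=d); cv2.imwrite("pics/w2.png",p[:,:,::-1])
for uv in comps(mask(p,"red"),(200,60,440,260),60):
    P=cloud(C,uv,d[uv[:,1],uv[:,0]]); T=P[P[:,2]>.113]
    print(len(uv),uv.min(0),uv.max(0),"plane",rect(plane(C,uv,.121)),np.percentile(P[:,2],[5,50,95]), rect(T) if len(T)>5 else 0)
    top=uv[P[:,2]>.116]
    if len(top)>5: print(rect(plane(C,top,.121)))
E
```

```text
t: 3.02
tool_pos: [0.5004, 0.2936, 0.2498]
tcp_rot: [-0.001, 0.768, 0.641, -0.0]
ft_force: [0.2, 1.0, -0.1]
width: 0.0853
gripper_force: 0.0
t: 3.4
tool_pos: [0.5014, 0.2906, 0.2506]
tcp_rot: [0.0, 0.769, 0.639, 0.0]
ft_force: [0.4, -0.1, 0.6]
width: 0.0851
gripper_force: 0.0
3.4 [0.5013744  0.2905693  0.25057536] [ 1.835e-01  9.830e-01 -1.000e-04] [-0.13418634  0.46549894 -0.70186716  1.6276818   0.32128688  1.16673657
 -1.09579882]
644 [315 149] [328 196] plane (array([504.5, 296.6]), array([53.8, 14.9]), np.float32(79.9)) [0.1127063  0.12090449 0.12229846] (array([508.1, 316.4]), array([95.2, 15. ]), np.float32(79.8))
(array([504.2, 295. ]), array([50.5, 14.9]), np.float32(79.9))
```

View pics/w2.png

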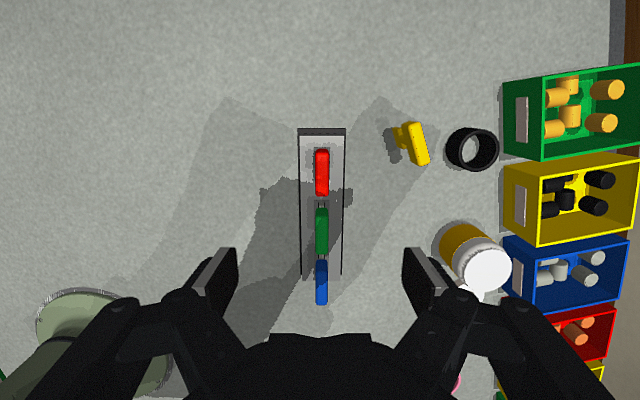

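The wrist view shows the red key at (321,172) at the far end of the rack, green at (321,230) and blue at (321,282). The yellow key at (410,143) is about 75 mm to the side, so it is clear of the open fingers. I descend with a small correction and grip.

```bash
python3 -m creep '{"slide":[[2,1,20],[3.5,1.5,50],[3.5,1.5,85],[3.5,1.5,115],[3.5,1.5,140],[3.5,1.5,155],[3.5,1.5,163],[3.5,1.5,165],[3.5,1.5,165],[3.5,1.5,165]],"spin":[-0.4,-0.4,-0.4,-0.4,-0.4,-0.4,-0.4,-0.4,-0.4,-0.4]}' 1 && python3 -m creep '{"slide":[[0,0,0],[0,0,0],[0,0,0],[0,0,0],[0,0,0],[0,0,0],[0,0,0],[0,0,0]],"spin":[0,0,0,0,0,0,0,0]}' 0 70
python3 - <<'E'
from h import *
s=status.sense(); print(s["t"],s["tool_pos"],rot(s).round(4)[:,0],s["ft_force"],s["ft_torque"],s["width"]); C=cam("wrist",s)
p,d=imaging.read_camera("wrist"); np.savez("pics/w3.npz",p=p,d=d); cv2.imwrite("pics/w3.png",p[:,:,::-1])
E
```

```text
t: 4.7
tool_pos: [0.5035, 0.2949, 0.0859]
tcp_rot: [0.0, 0.767, 0.642, 0.0]
ft_force: [-0.7, -0.6, 0.5]
width: 0.0854
gripper_force: 0.0
t: 5.7
tool_pos: [0.5032, 0.2947, 0.0853]
tcp_rot: [-0.0, 0.767, 0.642, -0.0]
ft_force: [-0.4, -0.9, -0.4]
width: -0.0
gripper_force: 0.0
5.7 [0.50319772 0.29470507 0.08529435] [ 0.1751  0.9846 -0.    ] [-0.37191335 -0.89581385 -0.37931131] [0.03432049 0.00146692 0.02211441] -2.9161249454260007e-05
```

View pics/w3.png

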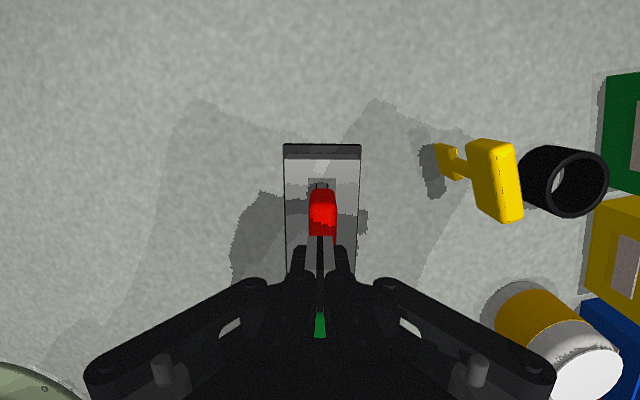

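The wrist view shows the red grip at (322,212) ahead of the finger tips at (320,245), with green behind at (320,325). Width reads 0, so I may have closed beside the key. I check with the scene camera and by projecting points into the wrist image.

Run:
```python
from h import *
s=status.sense(); C=cam("wrist",s); K,k1,R,o=C
f=np.load("pics/w3.npz");d=f["d"]
def proj(X): return cv2.projectPoints(np.float64([X]),cv2.Rodrigues(R.T)[0],-R.T@o,K,np.array([k1,0,0,0.]))[0].ravel().round(1)
t=s["tool_pos"]; print("tcp",proj(t),"grasp",proj(t+[0,0,.019]))
for r in range(180,290,8): print(r, [tuple(cloud(C,[[c,r]],d[r:r+1,c])[0].round(3)) for c in (312,321,330)])
p,_=imaging.read_camera("scene"); cv2.imwrite("pics/s3.png",cv2.resize(p[60:230,300:500,::-1],None,fx=4,fy=3.5,interpolation=cv2.INTER_CUBIC)[:595])
```

```text
tcp [319.8 222.3] grasp [319.9 233.8]
180 [(np.float64(0.5), np.float64(0.315), np.float64(0.043)), (np.float64(0.508), np.float64(0.314), np.float64(0.041)), (np.float64(0.515), np.float64(0.313), np.float64(0.043))]
188 [(np.float64(0.499), np.float64(0.308), np.float64(0.042)), (np.float64(0.507), np.float64(0.309), np.float64(0.048)), (np.float64(0.514), np.float64(0.306), np.float64(0.041))]
196 [(np.float64(0.503), np.float64(0.32), np.float64(0.105)), (np.float64(0.508), np.float64(0.32), np.float64(0.107)), (np.float64(0.514), np.float64(0.319), np.float64(0.106))]
204 [(np.float64(0.503), np.float64(0.32), np.float64(0.119)), (np.float64(0.508), np.float64(0.319), np.float64(0.12)), (np.float64(0.513), np.float64(0.318), np.float64(0.119))]
212 [(np.float64(0.503), np.float64(0.316), np.float64(0.12)), (np.float64(0.508), np.float64(0.315), np.float64(0.122)), (np.float64(0.512), np.float64(0.314), np.float64(0.122))]
220 [(np.float64(0.502), np.float64(0.311), np.float64(0.12)), (np.float64(0.507), np.float64(0.31), np.float64(0.121)), (np.float64(0.512), np.float64(0.309),
[... 773 characters left out ...]
.float64(0.305), np.float64(0.153)), (np.float64(0.505), np.float64(0.304), np.float64(0.154)), (np.float64(0.516), np.float64(0.368), np.float64(0.267))]
268 [(np.float64(0.502), np.float64(0.305), np.float64(0.161)), (np.float64(0.505), np.float64(0.305), np.float64(0.161)), (np.float64(0.509), np.float64(0.304), np.float64(0.162))]
276 [(np.float64(0.502), np.float64(0.306), np.float64(0.169)), (np.float64(0.505), np.float64(0.301), np.float64(0.162)), (np.float64(0.509), np.float64(0.305), np.float64(0.169))]
284 [(np.float64(0.502), np.float64(0.306), np.float64(0.174)), (np.float64(0.504), np.float64(0.297), np.float64(0.162)), (np.float64(0.509), np.float64(0.305), np.float64(0.174))]
```

View pics/s3.png

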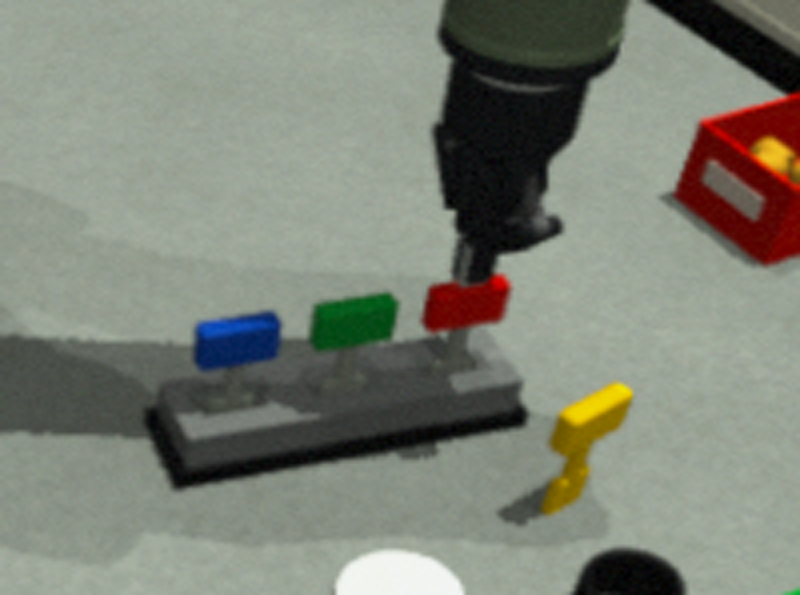

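The scene crop shows the fingers ending at or behind the red grip's top (465,285), and the key is upright and undisturbed. I need a closer look at the fingertips.

Run:
```python
from h import *
s=status.sense(); C=cam("wrist",s)
f=np.load("pics/w3.npz");d=f["d"];p=f["p"]
cv2.imwrite("pics/w3z.png",cv2.resize(p[180:300,260:380,::-1],None,fx=5,fy=5,interpolation=cv2.INTER_NEAREST)[:600])
for r in (215,225,232,240,250,262,275):
    cs=np.arange(284,360,5); P=cloud(C,np.c_[cs,0*cs+r],d[r,cs]); print(r,[(c,*(q*1000).round().astype(int)) for c,q in zip(cs.tolist(),P)])
```

```text
215 [(284, np.int64(466), np.int64(280), np.int64(15)), (289, np.int64(476), np.int64(289), np.int64(45)), (294, np.int64(480), np.int64(289), np.int64(46)), (299, np.int64(485), np.int64(288), np.int64(46)), (304, np.int64(489), np.int64(288), np.int64(46)), (309, np.int64(500), np.int64(314), np.int64(119)), (314, np.int64(503), np.int64(314), np.int64(121)), (319, np.int64(506), np.int64(314), np.int64(122)), (324, np.int64(509), np.int64(313), np.int64(121)), (329, np.int64(512), np.int64(313), np.int64(122)), (334, np.int64(514), np.int64(312), np.int64(120)), (339, np.int64(517), np.int64(283), np.int64(46)), (344, np.int64(521), np.int64(281), np.int64(45)), (349, np.int64(526), np.int64(281), np.int64(45)), (354, np.int64(530), np.int64(280), np.int64(46)), (359, np.int64(537), np.int64(262), np.int64(1))]
225 [(284, np.int64(461), np.int64(264), np.int64(1)), (289, np.int64(474), np.int64(281), np.int64(46)), (294, np.int64(478), np.int64(280), np.int64(45)), (299, np.int64(483), np.int64(279), np.int64(45)), (304, np.int64(487), np.int64(278), np.int64(45)), (309, np.int64(
[... 3995 characters left out ...]
t64(309), np.int64(171)), (299, np.int64(497), np.int64(309), np.int64(171)), (304, np.int64(499), np.int64(308), np.int64(170)), (309, np.int64(501), np.int64(307), np.int64(169)), (314, np.int64(503), np.int64(306), np.int64(168)), (319, np.int64(504), np.int64(302), np.int64(162)), (324, np.int64(506), np.int64(301), np.int64(161)), (329, np.int64(509), np.int64(305), np.int64(168)), (334, np.int64(511), np.int64(306), np.int64(170)), (339, np.int64(513), np.int64(306), np.int64(170)), (344, np.int64(515), np.int64(305), np.int64(170)), (349, np.int64(517), np.int64(304), np.int64(169)), (354, np.int64(519), np.int64(303), np.int64(168)), (359, np.int64(528), np.int64(192), np.int64(-1))]
```

View pics/w3z.png

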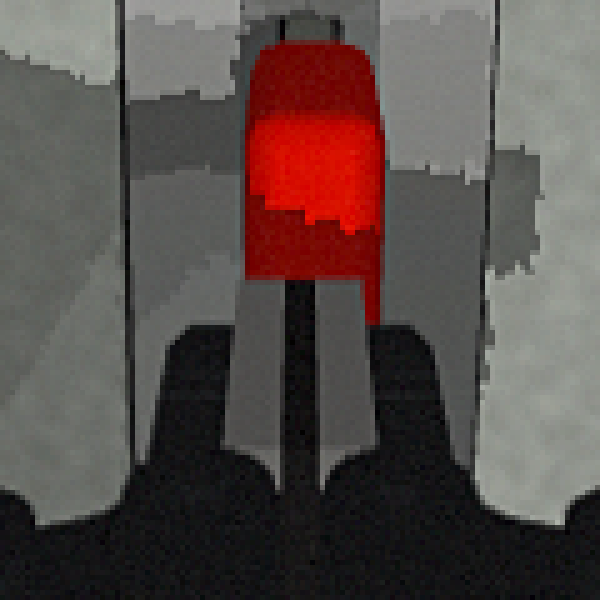

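The zoom shows the shut pads (240–375, 280–445) standing above the key's top, not around it. The real fingertips are therefore well short of the reported TCP. I measure the fingertips in tool coordinates from the earlier open-finger picture.

Run:
```python
from h import *
T=np.array(imaging.calibration("wrist")["tool_from_camera"]); c=imaging.calibration("wrist")
C=(c["K"],c["k1"],T[:3,:3],T[:3,3])
for n in ("w1","w2","w3"):
    d=np.load(f"pics/{n}.npz")["d"]; r,cc=np.nonzero((d>0)&(d<.3)); P=cloud(C,np.c_[cc,r],d[r,cc])*1000
    for side in (-1,1):
        q=P[(np.sign(P[:,1])==side)&(P[:,2]<(-20 if n!="w3" else -40))]; 
        k=q[q[:,2]>np.percentile(q[:,2],97)]
        print(n,side,len(q),"tip z",np.percentile(q[:,2],[50,90,97,99.5]).round(1),"x",k[:,0].min().round(),k[:,0].max().round(),"y",k[:,1].min().round(),k[:,1].max().round())
print(manip.grasp_offset)
d=np.load("pics/w2.npz")["d"]
for r in range(240,300,6):
    cs=np.arange(214,242,4); P=cloud(C,np.c_[cs,0*cs+r],d[r,cs])*1000; print(r,[tuple(q.round().astype(int).tolist()) for q in P])
```

```text
w1 -1 22508 tip z [-120.1  -91.9  -68.3  -57.1] x -12.0 11.0 y -56.0 -42.0
w1 1 22368 tip z [-120.1  -91.   -68.2  -57. ] x -13.0 11.0 y 42.0 56.0
w2 -1 22510 tip z [-120.2  -91.7  -68.4  -57.2] x -12.0 11.0 y -57.0 -42.0
w2 1 22370 tip z [-120.1  -91.1  -68.2  -57. ] x -13.0 11.0 y 42.0 56.0
w3 -1 22433 tip z [-119.5  -91.5  -70.5  -50.1] x 5.0 11.0 y -14.0 -0.0
w3 1 22307 tip z [-119.5  -91.3  -70.4  -49.8] x 5.0 11.0 y 0.0 13.0
0.0187
240 [(-134, -178, 248), (-134, -171, 249), (-135, -165, 251), (-134, -158, 250), (-135, -152, 251), (-134, -144, 249), (-134, -137, 249)]
246 [(-146, -180, 251), (-146, -173, 251), (74, 0, -182), (-146, -159, 251), (-145, -152, 250), (-145, -145, 249), (-146, -139, 251)]
252 [(-157, -181, 250), (11, -48, -63), (10, -46, -62), (10, -44, -63), (10, -43, -62), (7, -43, -56), (-158, -140, 252)]
258 [(10, -48, -68), (10, -46, -68), (10, -45, -68), (10, -43, -67), (8, -42, -64), (4, -43, -57), (-169, -141, 250)]
264 [(10, -47, -73), (9, -45, -72), (10, -43, -72), (8, -43, -69), (4, -43, -63), (1, -43, -57), (-180, -142, 251)]
270 [(10, -45, -78), (10, -43, -77), (8, -43, -74), (4, -43, -68), (2, -43, -64), (-2, -43, -58), (-5, -43, -53)]
276 [(10, -43, -82), (8, -43, -79), (5, -43, -75), (2, -43, -70), (-1, -43, -66), (-4, -43, -60), (-9, -43, -53)]
282 [(8, -43, -83), (5, -43, -80), (3, -43, -76), (0, -43, -72), (-4, -43, -66), (-7, -43, -61), (-217, -145, 251)]
288 [(5, -43, -84), (2, -43, -79), (1, -43, -77), (-3, -43, -72), (-6, -43, -67), (-10, -43, -61), (-229, -146, 250)]
294 [(2, -44, -84), (1, -42, -82), (-1, -42, -79), (-6, -43, -72), (-9, -43, -68), (-242, -155, 250), (-242, -148, 250)]
```

The fingertips are 53 mm (open) and about 40 mm (shut) behind the reported TCP, so in practice the grasp point is about 59 mm behind it. Horizontally I am within 1 mm of the key. I open and go down another 42 mm, then close.

```bash
python3 -m creep '{"slide":[[0,0,-5],[0,0,-5],[0,0,-5],[0,0,-5],[0,0,-5],[0,0,-5]],"spin":[0,0,0,0,0,0]}' 1 && python3 -m creep '{"slide":[[0,0,8],[0,0,20],[0,0,34],[0,0,43],[0,0,47],[0,0,47],[0,0,47]],"spin":[0,0,0,0,0,0,0]}' && python3 -m creep '{"slide":[[0,0,0],[0,0,0],[0,0,0],[0,0,0],[0,0,0],[0,0,0],[0,0,0],[0,0,0]],"spin":[0,0,0,0,0,0,0,0]}' 0 80
```

```text
t: 6.55
tool_pos: [0.5032, 0.2947, 0.0903]
tcp_rot: [-0.0, 0.767, 0.642, -0.0]
ft_force: [0.1, 0.2, 0.1]
width: 0.0856
gripper_force: 0.0
t: 7.42
tool_pos: [0.5034, 0.2948, 0.0436]
tcp_rot: [0.0, 0.767, 0.642, 0.0]
ft_force: [0.5, 0.3, -0.2]
width: 0.0857
gripper_force: 0.0
t: 8.43
tool_pos: [0.5033, 0.2948, 0.0435]
tcp_rot: [0.0, 0.767, 0.642, 0.0]
ft_force: [0.8, 0.5, 4.8]
width: 0.0148
gripper_force: 78.2
```

Gripped: width 14.8 mm at 78 N, home pose TCP (0.5033, 0.2948, 0.0435). Now I lift it clear of the other keys and carry it to a viewpoint beside the red valve.

```bash
python3 -m creep '{"slide":[[0,0,-8],[0,0,-24],[0,0,-45],[0,0,-70],[0,0,-95],[0,0,-118],[0,0,-130],[0,0,-130]],"spin":[0,0,0,0,0,0,0,0]}' && python3 -m creep '{"slide":[[-20,0,0],[-60,-1,0],[-112,-2,0],[-168,-3,0],[-224,-3,0],[-280,-4,0],[-336,-5,0],[-390,-6,0],[-430,-7,0],[-448,-7,0]],"spin":[1,2,4,6,8,10,12,14,15,15.4]}' && python3 -m creep '{"slide":[[0,0,0],[0,0,0],[0,0,0],[0,0,0]],"spin":[0,0,0,0]}'
python3 - <<'E'
from h import *
s=status.sense(); C=cam("wrist",s); print(s["t"],s["tool_pos"],s["qpos"],np.degrees(np.arctan2(*rot(s)[[1,0],0])))
p,d=imaging.read_camera("wrist"); np.savez("pics/w4.npz",p=p,d=d); cv2.imwrite("pics/w4.png",p[:,:,::-1])
m=mask(p,"brass"); k=m.astype(np.uint8)
cs,hi=cv2.findContours(k,cv2.RETR_CCOMP,cv2.CHAIN_APPROX_NONE)
for c,hh in zip(cs,hi[0]):
    if cv2.contourArea(c)>300:
        print("hole" if hh[3]>=0 else "outer",cv2.contourArea(c),c[:,0].mean(0),"z72",rect(plane(C,c[:,0],.072)),"z64",rect(plane(C,c[:,0],.064)))
E
```

```text
t: 9.43
tool_pos: [0.5035, 0.2948, 0.1742]
tcp_rot: [0.0, 0.767, 0.642, 0.001]
ft_force: [0.1, -0.1, -1.9]
width: 0.0154
gripper_force: 78.4
t: 10.68
tool_pos: [0.4161, -0.1476, 0.1727]
tcp_rot: [-0.0, 0.847, 0.532, -0.001]
ft_force: [0.4, 0.9, -2.0]
width: 0.0149
gripper_force: 78.3
t: 11.18
tool_pos: [0.418, -0.1445, 0.1733]
tcp_rot: [-0.0, 0.845, 0.534, 0.0]
ft_force: [0.2, -0.3, -1.7]
width: 0.0153
gripper_force: 78.3
11.175 [ 0.41802776 -0.1445072   0.17328239] [ 0.67052378  0.29907012 -0.56696623  2.05740891  0.21378194  0.84123499
 -0.46337236] 64.58451004600008
outer 2264.5 [460.17964072 241.49700599] z72 (array([ 532.1, -271.4]), array([47.2, 73.9]), np.float32(97.9)) z64 (array([ 534.5, -276.9]), array([48.5, 76. ]), np.float32(97.9))
outer 3052.0 [320.95       131.02727273] z72 (array([441.8, -96.7]), array([60.7, 53.9]), np.float32(64.5)) z64 (array([441.6, -97.3]), array([62.4, 55.4]), np.float32(64.5))
hole 357.5 [320.56470588 130.64705882] z72 (array([442.3, -95.8]), array([32.7, 10.9]), np.float32(64.5)) z64 (array([442.1, -96.3]), array([33.6, 11.2]), np.float32(64.5))
outer 675.5 [617.44408946  94.34824281] z72 (array([ 727.5, -192.9]), array([29.8, 84.8]), np.float32(111.5)) z64 (array([ 735.4, -196.1]), array([30.6, 87.2]), np.float32(111.5))
```

View pics/w4.png

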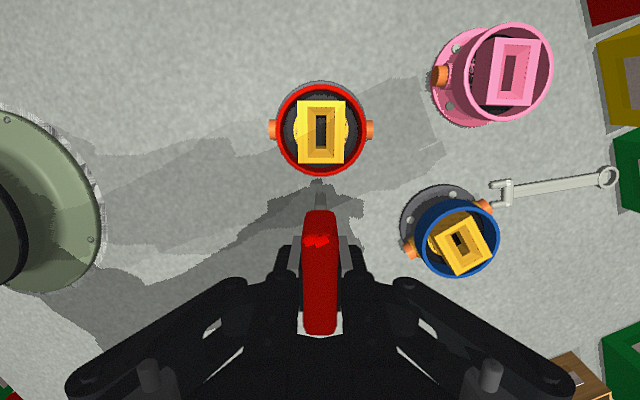

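The wrist view shows the red key in the pads at (319,270), and the red valve at (321,131) with its slot exactly vertical in the picture, so the yaw already matches. I check where the key sits in the hand, then work out the shift.

Run:
```python
from h import *
c=imaging.calibration("wrist"); T=c["tool_from_camera"]; C=(c["K"],c["k1"],T[:3,:3],T[:3,3])
f=np.load("pics/w4.npz"); p,d=f["p"],f["d"]
for uv in comps(mask(p,"red"),(295,200,345,345),200):
    P=cloud(C,uv,d[uv[:,1],uv[:,0]])*1000; print(len(P),np.percentile(P,[1,5,50,95,99],axis=0).round(1))
    t=P[P[:,2]<-72]; print("top face",t.min(0),t.max(0),rect(t/1000))
s=status.sense(); R=rot(s); print("shift mm",(R.T@(np.array([.442,-.0963,0])-s["tool_pos"]))*1000)
```

```text
4226 [[-23.2  -7.5 -79.1]
 [-19.8  -6.7 -78.5]
 [  9.7   0.2 -77.2]
 [ 25.6   6.8 -55.7]
 [ 25.9   7.5 -47.9]]
top face [ -26.22357226   -7.92711462 -181.92575665] [ 74.21221504   7.99168614 -72.0038211 ] (array([24. ,  0.2]), array([100.5,  15.9]), np.float32(0.7))
shift mm [ 53.95295434   0.90616804 173.29225185]
```

```bash
python3 -m creep '{"slide":[[10,0.2,0],[28,0.5,0],[44,0.8,0],[54,0.8,5],[54,0.8,20],[54,0.8,40],[54,0.8,55],[54,0.8,62],[54,0.8,65],[54,0.8,65]],"spin":[0,0,0,0,0,0,0,0,0,0]}' && python3 -m creep '{"slide":[[0,0,3],[0,0,6],[0,0,9],[0,0,12],[0,0,15],[0,0,18],[0,0,20],[0,0,20]],"spin":[0,0,0,0,0,0,0,0]}'
```

```text
t: 12.48
tool_pos: [0.442, -0.0968, 0.1084]
tcp_rot: [0.0, 0.846, 0.534, 0.0]
ft_force: [-0.9, 0.2, -1.0]
width: 0.015
gripper_force: 78.3
t: 13.48
tool_pos: [0.4418, -0.0967, 0.0882]
tcp_rot: [-0.0, 0.846, 0.534, -0.0]
ft_force: [-0.2, -0.8, -2.9]
width: 0.0152
gripper_force: 78.3
```

```bash
python3 -m creep '{"slide":[[0,0,3],[0,0,6],[0,0,9],[0,0,12],[0,0,15],[0,0,17],[0,0,18.5],[0,0,18.5],[0,0,18.5]],"spin":[0,0,0,0,0,0,0,0,0]}'; python3 -c "
from h import *
s=status.sense();print(s['ft_torque'],s['ft_force'],s['qpos'])"
```

```text
t: 14.6
tool_pos: [0.4419, -0.0967, 0.0699]
tcp_rot: [0.0, 0.846, 0.534, 0.0]
ft_force: [-0.3, 1.0, -1.5]
width: 0.0156
gripper_force: 78.3
[ 0.02275456 -0.02319017  0.04874088] [-0.32056147  0.96125799 -1.54506749] [ 0.47200961  0.48624719 -0.49398737  2.12793214  0.39412607  0.61506902
 -0.74458543]
```

Home, with grip centre about 57 mm above the mouth and no contact force. I turn clockwise (positive spin), the first half first.

```bash
python3 -m creep '{"slide":[[0,0,0],[0,0,0],[0,0,0],[0,0,0],[0,0,0],[0,0,0],[0,0,0]],"spin":[6,14,22,30,38,45,45]}'; python3 -c "
from h import *
s=status.sense();print(s['ft_torque'],s['ft_force'],s['qpos'])"
```

```text
t: 15.48
tool_pos: [0.4416, -0.0961, 0.0698]
tcp_rot: [-0.0, 0.986, 0.17, -0.0]
ft_force: [-2.9, 4.1, -0.5]
width: 0.0152
gripper_force: 78.6
[1.0342206  0.6753055  0.04843288] [-2.91478098  4.08672411 -0.45078426] [ 0.30954823  0.46067862 -0.28684446  2.13639357  0.23331229  0.57395981
 -1.3757515 ]
```

```bash
python3 -m creep '{"slide":[[0,0,0],[0,0,0],[0,0,0],[0,0,0],[0,0,0],[0,0,0],[0,0,0],[0,0,0]],"spin":[7,15,23,31,38,43,45,45]}'
python3 - <<'E'
from h import *
s=status.sense();print(s['t'],s['ft_torque'],s['ft_force'],s['qpos'],"yaw",np.degrees(np.arctan2(*rot(s)[[1,0],0])))
p,d=imaging.read_camera("top"); cv2.imwrite("pics/t5.png",cv2.resize(p[200:320,300:440,::-1],None,fx=5,fy=5)[:600])
E
```

```text
t: 16.48
tool_pos: [0.442, -0.0957, 0.0699]
tcp_rot: [-0.0, 0.976, -0.219, -0.0]
ft_force: [-1.1, 8.4, 0.2]
width: 0.015
gripper_force: 78.8
16.475 [2.27852731 0.24025859 0.02622947] [-1.06588563  8.41241725  0.17571124] [ 0.14308817  0.45107496 -0.07647349  2.14440459  0.06210806  0.54816917
 -1.99148426] yaw -25.31887566051893
```

View pics/t5.png

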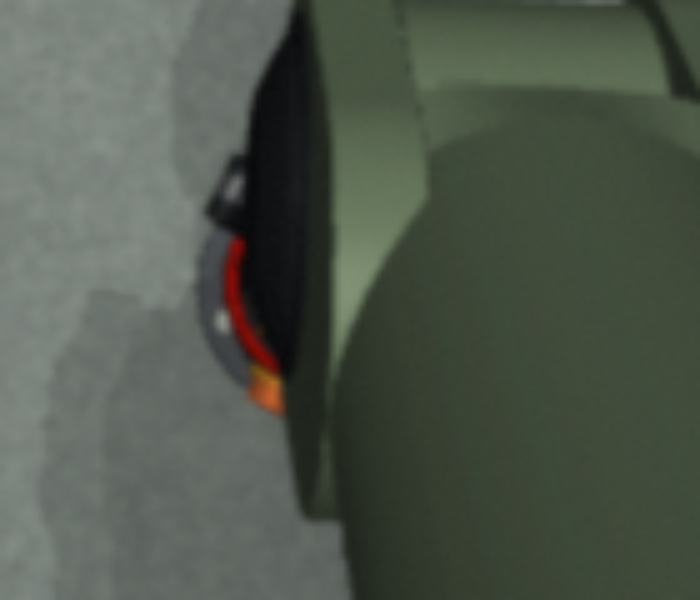

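The arm hides most of the valve in the top view; only the collar at (250,310) and a stub at (268,390) are visible. The tool has turned 89.9° with the blade 31 mm deep in the slot, so the spindle is at least 85° round. I turn back slightly past home to take up the play, then recentre.

```bash
python3 -m creep '{"slide":[[0,0,0],[0,0,0],[0,0,0],[0,0,0],[0,0,0],[0,0,0],[0,0,0],[0,0,0],[0,0,0],[0,0,0]],"spin":[-7,-15,-23,-31,-39,-47,-55,-60,-62,-62]}' && python3 -m creep '{"slide":[[0,0,0],[0,0,0],[0,0,0],[0,0,0],[0,0,0],[0,0,0],[0,0,0]],"spin":[-8,-16,-24,-29,-31,-31,-31]}'
python3 - <<'E'
from h import *
s=status.sense();print(s['t'],s['ft_torque'],s['ft_force'],s['qpos'],"yaw",np.degrees(np.arctan2(*rot(s)[[1,0],0])))
E
```

```text
t: 17.77
tool_pos: [0.4417, -0.0963, 0.0698]
tcp_rot: [-0.0, 0.949, 0.315, 0.0]
ft_force: [-1.4, 4.9, 1.1]
width: 0.015
gripper_force: 79.0
t: 18.65
tool_pos: [0.4417, -0.0968, 0.0698]
tcp_rot: [-0.0, 0.832, 0.555, -0.0]
ft_force: [-2.5, 3.3, 0.1]
width: 0.0152
gripper_force: 78.8
18.65 [ 0.95113022  0.52859789 -0.00242714] [-2.49689047  3.27915996  0.05025459] [ 0.48435325  0.48902608 -0.51003225  2.12751187  0.40641813  0.61900982
 -0.70487951] yaw 67.46238932795733
```

```bash
python3 -m creep '{"slide":[[0,0,0],[0,0,0],[0,0,-3],[0,0,-10],[0,0,-20],[0,0,-35],[0,0,-55],[0,0,-80],[0,0,-100],[0,0,-104]],"spin":[1.5,2.9,2.9,2.9,2.9,2.9,2.9,2.9,2.9,2.9]}' && python3 -m creep '{"slide":[[-12,0,0],[-34,0,0],[-50,0,0],[-54,0,0],[-54,0,0],[-54,0,0]],"spin":[0,0,0,0,0,0]}'
python3 - <<'E'
from h import *
s=status.sense(); C=cam("wrist",s); R=rot(s); print(s["t"],s["tool_pos"],s["ft_force"],"yaw",np.degrees(np.arctan2(R[1,0],R[0,0])))
p,d=imaging.read_camera("wrist"); np.savez("pics/w6.npz",p=p,d=d)
cs,hi=cv2.findContours(mask(p,"brass").astype(np.uint8),cv2.RETR_CCOMP,cv2.CHAIN_APPROX_NONE)
for c,hh in zip(cs,hi[0]):
    if cv2.contourArea(c)>300 and abs(c[:,0,0].mean()-320)<40: print("hole" if hh[3]>=0 else "outer",rect(plane(C,c[:,0],.064)))
c=imaging.calibration("wrist"); T=c["tool_from_camera"]; C=(c["K"],c["k1"],T[:3,:3],T[:3,3])
for uv in comps(mask(p,"red"),(295,200,345,345),200):
    P=cloud(C,uv,d[uv[:,1],uv[:,0]])*1000; print(np.percentile(P,[1,5,50,95,99],axis=0).round(1))
Yaw=np.radians(79.8); t=np.array([.5033,.2948,.0435]); print("shift to above rack",R.T@(t-s["tool_pos"])*1000)
E
```

```text
t: 19.9
tool_pos: [0.4424, -0.097, 0.1754]
tcp_rot: [0.001, 0.845, 0.534, 0.001]
ft_force: [0.1, 0.4, -1.6]
width: 0.015
gripper_force: 78.7
t: 20.65
tool_pos: [0.4188, -0.145, 0.1737]
tcp_rot: [-0.0, 0.845, 0.535, 0.0]
ft_force: [-0.4, 0.1, -1.6]
width: 0.0153
gripper_force: 78.6
20.65 [ 0.41882633 -0.14500805  0.17365795] [-0.38694416  0.11562363 -1.59198674] yaw 64.65677232082007
outer (array([443., -98.]), array([62.5, 50.7]), np.float32(62.0))
hole (array([442.6, -96.1]), array([32.6, 12.1]), np.float32(64.3))
[[-23.2  -7.5 -79. ]
 [-19.8  -6.7 -78.5]
 [  9.8   0.2 -77.2]
 [ 25.6   6.8 -55.7]
 [ 25.9   7.6 -48. ]]
shift to above rack [ 433.60654998 -111.87906928  130.29370173]
```

The slot is back at 64.3°, so the valve is shut, and the key has not shifted in the hand. I carry it back above its rack place.

```bash
python3 -m creep '{"slide":[[20,-5,0],[60,-15,0],[110,-28,0],[164,-42,0],[218,-56,0],[272,-70,0],[326,-84,0],[378,-98,0],[416,-107,0],[433.6,-112,0]],"spin":[-1,-2,-4,-6,-8,-10,-12,-14,-15,-15.2]}' && python3 -m creep '{"slide":[[0,0,0],[0,0,0],[0,0,0],[0,0,0]],"spin":[0,0,0,0]}'
python3 - <<'E'
from h import *
s=status.sense(); R=rot(s); print(s["qpos"],"yaw",np.degrees(np.arctan2(R[1,0],R[0,0])),"shift",R.T@(np.array([.5033,.2948,.0435])-s["tool_pos"])*1000)
E
```

```text
t: 21.95
tool_pos: [0.5023, 0.2976, 0.1736]
tcp_rot: [-0.001, 0.766, 0.643, 0.0]
ft_force: [-0.1, -1.0, -1.7]
width: 0.0149
gripper_force: 78.6
t: 22.45
tool_pos: [0.5036, 0.2935, 0.174]
tcp_rot: [0.0, 0.767, 0.641, 0.0]
ft_force: [0.2, 0.9, -1.3]
width: 0.0151
gripper_force: 78.6
[-0.14897753  0.55294764 -0.69221789  1.70862588  0.40292533  1.02698268
 -1.15924887] yaw 79.75483654008248 shift [  1.27109017  -0.58302634 130.47064561]
```

```bash
python3 -m creep '{"slide":[[1,-0.5,8],[1.2,-0.5,25],[1.2,-0.5,48],[1.2,-0.5,70],[1.2,-0.5,85],[1.2,-0.5,92],[1.2,-0.5,94],[1.2,-0.5,94]],"spin":[0,0,0,0,0,0,0,0]}' && python3 -m creep '{"slide":[[0,0,3],[0,0,6],[0,0,9],[0,0,12],[0,0,14],[0,0,14],[0,0,14]],"spin":[0,0,0,0,0,0,0]}'
```

```text
t: 23.45
tool_pos: [0.5033, 0.2957, 0.0802]
tcp_rot: [0.0, 0.767, 0.642, 0.0]
ft_force: [-0.1, 0.6, -1.3]
width: 0.0145
gripper_force: 78.6
t: 24.32
tool_pos: [0.5031, 0.2955, 0.0658]
tcp_rot: [-0.0, 0.767, 0.642, 0.0]
ft_force: [0.4, -0.4, -1.2]
width: 0.0149
gripper_force: 78.6
```

```bash
python3 -m creep '{"slide":[[0,0,4],[0,0,8],[0,0,12],[0,0,16],[0,0,19],[0,0,21],[0,0,22],[0,0,22],[0,0,22]],"spin":[0,0,0,0,0,0,0,0,0]}'
```

```text
t: 25.45
tool_pos: [0.5032, 0.2955, 0.0439]
tcp_rot: [0.0, 0.767, 0.642, 0.0]
ft_force: [1.3, -0.8, -1.4]
width: 0.0151
gripper_force: 78.5
```

Down to within 0.4 mm of its home height with no contact force. I open, then retreat upwards.

```bash
python3 -m creep '{"slide":[[0,0,0],[0,0,0],[0,0,0],[0,0,0],[0,0,0],[0,0,0]],"spin":[0,0,0,0,0,0]}' 1 && python3 -m creep '{"slide":[[0,0,-5],[0,0,-20],[0,0,-50],[0,0,-90],[0,0,-130],[0,0,-170],[0,0,-195],[0,0,-205],[0,0,-205],[0,0,-205]],"spin":[0,0,0,0,0,0,0,0,0,0]}'
python3 - <<'E'
from h import *
s=status.sense(); C=cam("wrist",s)
p,d=imaging.read_camera("wrist"); cv2.imwrite("pics/w7.png",p[:,:,::-1])
for uv in comps(mask(p,"red"),(200,60,440,260),60):
    P=cloud(C,uv,d[uv[:,1],uv[:,0]]); top=uv[P[:,2]>.116]; print(uv.min(0),uv.max(0),np.percentile(P[:,2],[5,50,95]),rect(plane(C,top,.121)))
E
```

```text
t: 26.2
tool_pos: [0.5031, 0.2955, 0.0438]
tcp_rot: [-0.0, 0.767, 0.642, 0.0]
ft_force: [-0.4, 0.6, -0.4]
width: 0.0854
gripper_force: 0.0
t: 27.45
tool_pos: [0.5028, 0.2952, 0.2479]
tcp_rot: [-0.0, 0.767, 0.642, -0.001]
ft_force: [-0.4, -0.1, -0.5]
width: 0.0855
gripper_force: 0.0
[313 152] [326 200] [0.11228234 0.12092461 0.12235365] (array([502.5, 296. ]), array([50.5, 14.8]), np.float32(79.8))
```

View pics/w7.png

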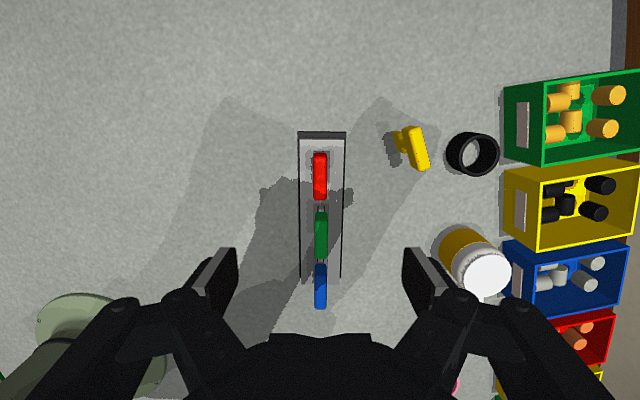

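The red key is back at the far end of the rack (320,176), its top at 0.121 m. It is about 2 mm from where it started, and the gripper is clear, so I hand the job in.

```bash
python3 -c "
from cell import manip
print(manip.sign_off())"
```

```text
the job is handed in; nothing more can be done
None
```

I turned the red valve about 90° clockwise and back to shut with the red key, stood the key back in its own rack place about 2 mm from where it started, and handed in at about 27.5 s with no verdict returned; the fingertips sit about 40 mm behind the stated TCP, so my first grip closed above the key and I re-gripped lower.

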